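Try the orange freewheel both ways and bring its mark to the pointer

ROBOT

A 6-joint arm with a two-finger parallel gripper is mounted at the origin on the work surface. World frame = base frame: x ahead of the robot, y to its left, z up, the work surface at z = 0. Lengths are in m, angles in rad, forces in N, time in s.
With the tool pointing down it reaches from about 0.15 to 0.775 m from the base axis. Payload 6.1 kg.
Tool frame: the origin (TCP) lies at the very end of the fingers, on their centre line; the grasp point (between the pads) lies 19 mm behind it; z points along the fingers, y is the direction in which the jaws open and shut (so a half turn about z gives the same grasp; the last joint's range is limited). The gripper opens to 85 mm and grips with 20 to 120 N. Pads are 22 mm wide; open, the fingers measure 114 mm over their backs; the gripper's body (76 mm by 85 mm) begins 54 mm behind the grasp point. The pads swing forward as they close: fully open they stand 13 mm farther back than shut.
Start: joints at [-1.24, 0.126, -0.04, 1.405, 0, 1.571], TCP at [0.171, -0.497, 0.231] pointing down, gripper open.
Joint ranges: [-2.72, 2.72], [-0.95, 1.95], [-1.27, 1.35], [-1.78, 2.02], [-1.46, 1.47], [-3.14, 3.14]. Speed limits (rad/s): [2.39, 2.39, 3.01, 3.14, 3.14, 3.14].

INTERFACE

Orientations are given as a unit quaternion [w, x, y, z].
In Python, from cell import telemetry, capture, camera_info, arm gives the robot as it stands.
- The arm moves only by the tool arm_command, never from a script. Its argument "moves" is a list of rows, each an object of numbers: "hand": the opening, from 0 (shut) to 1 (fully open); "x", "y", "z": the shift along the world's x, y, z in mm; "roll": the turn about the world's z in rad. In form: [{"hand": .., "x": .., "y": .., "z": .., "roll": ..}, ...]. A call has 1 to 10 rows; each row is the pose to reach, as a shift and turn from the pose measured when the call began; what a row does not reach only later rows make up. A row lasts 1/8 s, in which the tool goes at most 62.5 mm and 10.7 degrees, less where a joint would pass 70% of its speed; a pose out of reach is approached as far as the arm can. A call with a gripper value outside its range is refused whole. The fingers move at their own pace and stop on an object; "newtons" is the grip in N (left out, the last holds). Time passes only in rows, so rows that repeat a pose let the fingers close. It gives the time, the measured TCP pose, the force and the opening at its end, in the units of the state.
- telemetry.get_state(): the state, without advancing time (a new reading comes with each control period).
- capture(name): name is "scene" or "top"; returns (picture, depth): 420x560x3 uint8, red, green, blue; 420x560 float32, m along the optical axis (not along the pixel's ray), 0 where there is no reading.
- camera_info(name): a dict with "fx", "fy", "cx", "cy" (pixels), "world_to_cam" (4x4, takes a point from world to camera coordinates). Camera axes: x right, y up, looking along -z (the intrinsics and any distortion apply to the point x, -y, -z); pixel columns grow to the right and rows downward; lengths in m; the calibration is good to about 2 mm. A picture is of the moment at which its call begins. camera_info takes no time and is no camera call.
- arm.finish_job(): hands the job in, once; it reports no verdict.
The state is a dict: "time_s": time; "joint_pos": joint angles; "joint_vel": joint speeds; "joint_efforts": joint torques, N m; "position": TCP position; "tool_rot": TCP orientation; "force": force on the tool from outside, world axes, zero at the start; "moment": the same for the moment, N m; "finger_gap": opening from 0.0 (shut) to 1.0 (fully open).
Only numpy, scipy, OpenCV 4.12 (cv2) and the standard library are available. Lean on these libraries where they do the work, as an engineer would, in place of code of your own. Each camera call takes 0.05 s, during which the arm holds its last target.

TASK

Two freewheels for a hand-pedal trainer stand on test stands on the lab desk; check the one with the orange wheel, using its lever. Swing the lever clockwise (seen from above), the way it runs loose, right back to its stop, while the wheel stays where it is; then swing it anticlockwise so that the freewheel grips and carries the orange wheel round until the white mark on it points at the red pointer. Let go of the knob, and do not move the lever of the blue freewheel.

Things in the scene. Friction and masses are not known exactly. Their poses are not given: they have to be found in the camera images.
- orange_knob (a point): Centre of the upright orange knob on the end of the orange freewheel's lever: a cylinder 22 mm across, 49 mm tall, its centre 75 mm above the table, spinning freely on its pin. It stands on a flat dark steel lever (top 50 mm up) and travels on a level circle of radius 84 mm about the axle. The rest of the stand is lower than 55 mm. Pinch it from above or push it; swinging it takes under 5 N.
- orange_axle (a point): Point on the orange freewheel's upright axle, 75 mm above the table, level with the knob's centre. z up; x points level from the axle to the red pointer, a peg 77 mm out, 33 mm high. The stand is a fixed black disc 176 mm across, 12 mm high; the lever swings on the side away from the pointer. The orange wheel is 126 mm across, its top 28 mm up, with a ring of steel teeth on it.
- orange_lever (a joint): Lever angle in rad: 0 at its clockwise stop (seen from above), growing anticlockwise to the other stop at 1.75. At value q the knob stands q + 2.267 rad anticlockwise of the axle's x axis. It stays where left. Clockwise it runs loose, clicking over the teeth; anticlockwise it first idles up to 0.32 rad to the next tooth, then carries the wheel along.
- orange_wheel (a joint): Angle of the orange wheel in rad, growing anticlockwise: 0 when the white radial mark on its top points at the red pointer. It starts clockwise of it (negative, -0.7 to -1.1). The wheel is stiff enough to stay where it is left; the lever cannot take it back clockwise.
- blue_knob (a point): Centre of the knob of the other freewheel, a bystander of the same make and size with a blue wheel and a blue knob; its lever must not be moved.
Not all that is in view belongs to the job. Leave any turquoise look-alike of the part that bears orange_knob alone.

How it is judged:
By the outcome, as a careful person would: the job done as asked, in the order asked, and still so for the second after the job is handed in, with the robot touching nothing.
It also fails if it takes over 45 s, if anything falls off the work surface, if the arm or the gripper's body presses on something with over 40 N, if the wrist force passes 120 N, or if a joint passes its speed limit or range.

## Working session

There is one attempt and no reset: what is moved stays moved. The work goes in short steps, Python scripts to look and compute and a tool call to move; the robot and the scene stay as the last step left them, time stands still between calls to the robot, and variables do not carry over. Pictures are saved under pics/ and viewed, and the job is handed in when it is done.

Besides the shell and the picture viewer there is one more tool, called after ">>>" by a JSON object that holds its "api" and its "payload", one argument or row to a line. arm_command: Moves the arm, as the interface text tells. Its arguments: {"type":"object","properties":{"moves":{"type":"array","items":{"type":"object","properties":{"hand":{"type":"number"},"x":{"type":"number"},"y":{"type":"number"},"z":{"type":"number"},"roll":{"type":"number"}}}},"newtons":{"type":"number"}},"required":["moves"]}

```bash
mkdir -p pics; ls; python3 - <<'E'
from cell import telemetry, capture, camera_info
import cv2,numpy as np
for n in("scene","top"):
    p,d=capture(n); cv2.imwrite(f"pics/{n}0.png",p[:,:,::-1]); np.savez(f"pics/{n}0.npz",p=p,d=d); i=camera_info(n); print(i)
s=telemetry.get_state();print({k:np.round(v,3) for k,v in s.items()})
E
```

```text
pics
{'fx': 511.31660358076635, 'fy': 511.31660358076635, 'cx': 282.92702428255404, 'cy': 215.46479674135617, 'world_to_cam': array([[ 0.21182926,  0.97730431,  0.00215698, -0.23273781],
       [-0.54143141,  0.11551647,  0.83277126,  0.15582144],
       [ 0.81362178, -0.17757317,  0.55361301, -1.49322927],
       [ 0.        ,  0.        ,  0.        ,  1.        ]])}
{'fx': 449.39681113760514, 'fy': 449.39681113760514, 'cx': 275.2931472926506, 'cy': 209.35652563785845, 'world_to_cam': array([[-0.0276921 , -0.99945693,  0.01786011,  0.1474357 ],
       [ 0.98532747, -0.02428172,  0.16893839, -0.4610791 ],
       [-0.16841297,  0.02227631,  0.98546478, -1.047554  ],
       [ 0.        ,  0.        ,  0.        ,  1.        ]])}
{'time_s': np.float64(0.1), 'joint_pos': array([-1.24 ,  0.126, -0.04 ,  1.405, -0.   ,  1.571]), 'joint_vel': array([-0.   ,  0.   ,  0.002, -0.001, -0.001,  0.001]), 'joint_efforts': array([-0.0000e+00, -4.3691e+01,  3.5361e+01,  1.4000e-02,  0.0000e+00,
        0.0000e+00]), 'position': array([ 0.17 , -0.496,  0.231]), 'tool_rot': array([-0.001,  0.986,  0.165, -0.   ]), 'force': array([-0.042, -0.117, -0.373]), 'moment': array([0.042, 0.023, 0.038]), 'finger_gap': np.float64(1.004)}
```

View pics/scene0.png

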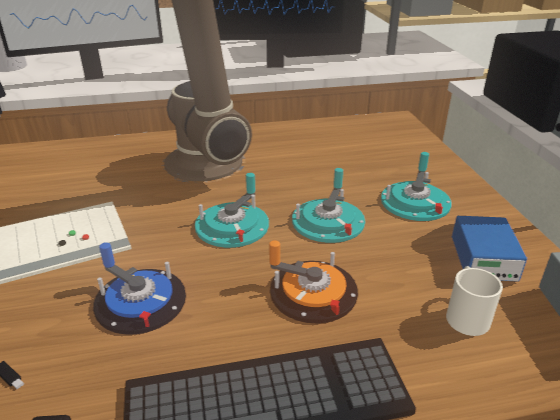

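View pics/top0.png

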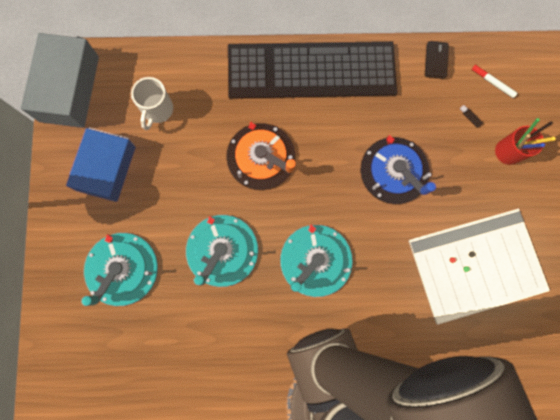

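The orange stand is at about (262,156) in the top view, with its knob at (291,164). In the scene view it is at (314,290), with the knob at (275,253). Next I'll measure it.

```bash
cat > h.py <<'E'
import numpy as np,cv2
from cell import camera_info,capture,telemetry
def ray(n,u,v):
    i=camera_info(n);W=i["world_to_cam"];R=W[:3,:3];t=W[:3,3]
    d=np.array([(u-i["cx"])/i["fx"],-(v-i["cy"])/i["fy"],-1.0])
    return -R.T@t,R.T@d
def onz(n,u,v,z):
    c,d=ray(n,u,v);return c+d*(z-c[2])/d[2]
def proj(n,P):
    i=camera_info(n);W=i["world_to_cam"];q=W[:3,:3]@np.asarray(P)+W[:3,3]
    return np.array([i["cx"]+i["fx"]*q[0]/-q[2],i["cy"]-i["fy"]*q[1]/-q[2]])
def cloud(n,d):
    i=camera_info(n);W=i["world_to_cam"];v,u=np.mgrid[:d.shape[0],:d.shape[1]]
    c=np.stack([(u-i["cx"])/i["fx"]*d,-(v-i["cy"])/i["fy"]*d,-d],-1)
    return (c-W[:3,3])@W[:3,:3]
def crop(n,p,box,k,name):
    x0,y0,x1,y1=box
    cv2.imwrite(name,cv2.resize(p[y0:y1,x0:x1,::-1],None,fx=k,fy=k,interpolation=cv2.INTER_CUBIC))
E
python3 - <<'E'
from h import *
for n,box in(("top",(212,106,312,206)),("scene",(250,220,370,330))):
    z=np.load(f"pics/{n}0.npz");p,d=z["p"],z["d"]
    crop(n,p,box,5,f"pics/{n}0c.png")
    hsv=cv2.cvtColor(p,cv2.COLOR_RGB2HSV);C=cloud(n,d)
    x0,y0,x1,y1=box;m=np.zeros(d.shape,bool);m[y0:y1,x0:x1]=1
    H,S,V=hsv[...,0].astype(int),hsv[...,1],hsv[...,2]
    org=m&(H>8)&(H<20)&(S>200)&(V>150); red=m&((H<4)|(H>174))&(S>170)&(V>110)
    for nm,mm in(("org",org),("red",red)):
        k,l,st,ce=cv2.connectedComponentsWithStats(mm.astype(np.uint8))
        for j in range(1,k):
            if st[j,4]>8:
                P=C[(l==j)&(d>0)];print(n,nm,st[j],ce[j],np.round(np.median(P,0),4),np.round(P.min(0),3),np.round(P.max(0),3))
    blk=m&(V<60)
    cs,_=cv2.findContours(blk.astype(np.uint8),cv2.RETR_EXTERNAL,cv2.CHAIN_APPROX_NONE)
    c=max(cs,key=len);e=cv2.fitEllipse(cv2.convexHull(c));print("blk ellipse",e, onz(n,*e[0],.012))
E
```

```text
top red [248 123   8   7  33] [251.60606061 126.06060606] [0.6791 0.1899 0.032 ] [0.673 0.18  0.009] [0.688 0.199 0.037]Traceback (most recent call last):
  File "<stdin>", line 16, in <module>
cv2.error: OpenCV(4.12.0) /io/opencv/modules/imgproc/src/shapedescr.cpp:361: error: (-201:Incorrect size of input array) There should be at least 5 points to fit the ellipse in function 'fitEllipseNoDirect'
```

```bash
ls pics
```

```text
scene0.npz
scene0.png
top0.npz
top0.png
top0c.png
```

View pics/top0c.png

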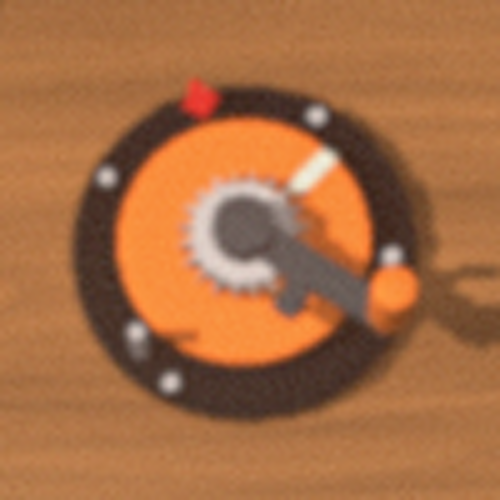

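```bash
cat > meas.py <<'E'
from h import *
def measure(tag):
  for n,box in(("top",(212,106,312,206)),("scene",(250,220,370,330))):
    z=np.load(f"pics/{n}{tag}.npz");p,d=z["p"],z["d"]
    crop(n,p,box,5,f"pics/{n}{tag}c.png")
    hsv=cv2.cvtColor(p,cv2.COLOR_RGB2HSV);C=cloud(n,d)
    x0,y0,x1,y1=box;m=np.zeros(d.shape,bool);m[y0:y1,x0:x1]=1
    H,S,V=hsv[...,0].astype(int),hsv[...,1],hsv[...,2]
    org=m&(H>5)&(H<18)&(S>165)&(V>180); red=m&((H<5)|(H>174))&(S>170)&(V>110)
    wht=m&(S<70)&(V>185)
    blk=m&(V<85)&(C[...,2]>.006)&(C[...,2]<.03)
    for nm,mm in(("org",org),("red",red),("wht",wht),("blk",blk)):
        k,l,st,ce=cv2.connectedComponentsWithStats(mm.astype(np.uint8))
        for j in range(1,k):
            if st[j,4]>8:
                P=C[(l==j)&(d>0)];print(n,nm,st[j],ce[j].round(1),np.round(np.median(P,0),4),np.round(P.min(0),3),np.round(P.max(0),3))
            if (nm in("org",) and st[j,4]>800) or (nm=="blk" and st[j,4]>800):
                pts=cv2.findNonZero((l==j).astype(np.uint8));hl=cv2.convexHull(pts)
                e=cv2.fitEllipse(hl);zz=.028 if nm=="org" else .012
                print("   ellipse",np.round(e[0],2),np.round(e[1],1),onz(n,*e[0],zz).round(4))
E
python3 -c "
import meas;meas.measure(0)"
```

```text
top org [ 235  130   43   49 1026] [253.2 154.7] [0.6013 0.19   0.0273] [0.546 0.128 0.007] [0.677 0.233 0.049]
   ellipse [259.58 153.76] [48.7 49.5] [0.6078 0.1703 0.028 ]
top org [272 139  14  20 165] [279.8 149. ] [0.6195 0.119  0.0274] [0.595 0.107 0.011] [0.645 0.139 0.034]
top org [286 159  10  12  80] [289.9 164.1] [0.5601 0.0997 0.0981] [0.552 0.088 0.01 ] [0.598 0.109 0.104]
top red [248 123   8   7  40] [251.6 126.1] [0.6795 0.1878 0.0312] [0.671 0.18  0.009] [0.69  0.199 0.037]
top wht [270 136   9   8  34] [274.1 139.9] [0.6428 0.1334 0.0282] [0.634 0.123 0.025] [0.654 0.144 0.032]
top wht [250 142  19  21 133] [256.9 152.8] [0.6042 0.1792 0.0383] [0.584 0.149 0.026] [0.639 0.194 0.043]
top blk [256 124  18   7  79] [264.4 126.5] [0.685  0.1575 0.0116] [0.674 0.135 0.007] [0.692 0.178 0.017]
top blk [228 127  62  62 727] [252.9 169.4] [0.5534 0.196  0.0115] [0.523 0.098 0.006] [0.685 0.25  0.019]
top blk [275 129  20  30 197] [286.5 142.5] [0.6413 0.1003 0.0111] [0.6   0.083 0.006] [0.677 0.13  0.016]
scene org [270 241  10  24 105] [276.2 249.1] [0.5684 0.1024 0.0962] [
[... 448 characters left out ...]
 5   5  16] [347.9 225.4] [0.4443 0.2936 0.0338] [0.437 0.288 0.032] [0.454 0.3   0.036]
scene red [330 300   9  15  92] [334.9 306.2] [0.6847 0.189  0.0304] [0.663 0.179 0.012] [0.693 0.203 0.036]
scene wht [338 220   7   5  19] [341.4 221.5] [0.4192 0.2859 0.0297] [0.413 0.279 0.027] [0.432 0.293 0.032]
scene wht [308 271  21  15  90] [320.4 280.4] [0.6231 0.1804 0.0398] [0.596 0.152 0.035] [0.635 0.197 0.042]
scene wht [296 291  10   9  44] [300.5 295. ] [0.6426 0.1331 0.0298] [0.632 0.123 0.027] [0.654 0.144 0.032]
scene blk [ 270  266   87   57 1512] [312.7 302.6] [0.658  0.1466 0.0124] [0.543 0.081 0.006] [0.698 0.254 0.017]
   ellipse [313.33 291.6 ] [61.3 87.1] [0.6198 0.1653 0.012 ]
```

```bash
ls pics
```

```text
scene0.npz
scene0.png
scene0c.png
top0.npz
top0.png
top0c.png
```

View pics/scene0c.png

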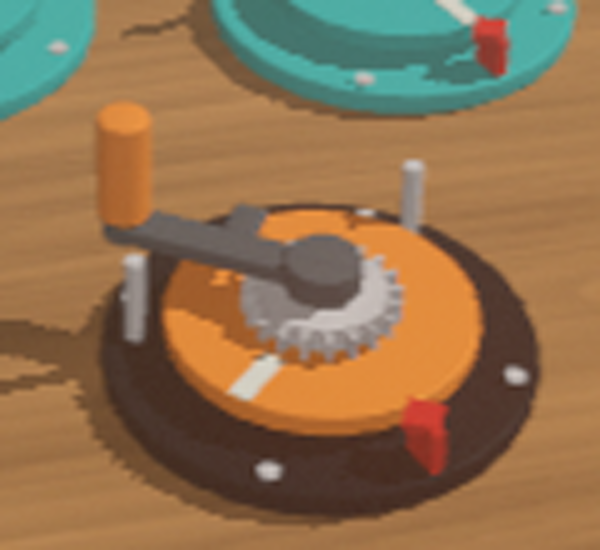

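```bash
cat > axle.py <<'E'
from h import *
from scipy.optimize import least_squares
res=[]
for n,box in(("top",(222,116,302,206)),("scene",(250,220,370,330))):
    z=np.load(f"pics/{n}0.npz");p,d=z["p"],z["d"];C=cloud(n,d)
    hsv=cv2.cvtColor(p,cv2.COLOR_RGB2HSV);H,S,V=[hsv[...,i].astype(int) for i in range(3)]
    x0,y0,x1,y1=box;m=np.zeros(d.shape,bool);m[y0:y1,x0:x1]=1
    for nm,mm,zz,R in (("blk",m&(V<85)&(C[...,2]>.006)&(C[...,2]<.02),.012,.088),("org",m&(H>5)&(H<18)&(S>165)&(V>180)&(C[...,2]>.02)&(C[...,2]<.034),.028,.063)):
        hl=cv2.convexHull(cv2.findNonZero(mm.astype(np.uint8)))[:,0].astype(float)
        P=np.array([onz(n,u,v,zz)[:2] for u,v in hl])
        f=lambda c:np.hypot(*(P-c[:2]).T)-c[2]
        r=least_squares(f,[.614,.168,R],loss="soft_l1",f_scale=.001)
        print(n,nm,r.x.round(4),len(P),np.abs(r.fun).mean().round(4)); res.append(r.x[:2])
    kp={"top":(289.9,164.1),"scene":(275.0,241+2.6)}[n]
    print("knob top",onz(n,*kp,.0995))
E
python3 axle.py
```

```text
top blk [0.607  0.1672 0.0851] 30 0.0004
top org [0.6077 0.1682 0.0623] 28 0.0002
knob top [0.55979895 0.09991121 0.0995    ]
scene blk [0.6133 0.167  0.0879] 30 0.0013
scene org [0.6096 0.1693 0.0621] 24 0.001
knob top [0.56352614 0.09995766 0.0995    ]
```

```bash
cat > q.py <<'E'
from h import *
A=np.array([.6085,.1683])
print("peg",onz("top",251.6,126.1,.031),onz("scene",335,301.3,.033))
print("mark",onz("top",274.1,139.9,.028),onz("scene",300.5,295,.028))
pg=(onz("top",251.6,126.1,.031)[:2]+onz("scene",335,301.3,.033)[:2])/2
a0=np.arctan2(*(pg-A)[::-1]);print("x axis",a0,np.hypot(*(pg-A)))
k=np.array([.5615,.1]);print("q",(np.arctan2(*(k-A)[::-1])%(2*np.pi))-a0-2.267)
for n,u,v in(("top",274.1,139.9),("scene",300.5,295)):
    m=onz(n,u,v,.028)[:2]-A;print("wheel",np.arctan2(m[1],m[0])-a0,np.hypot(*m))
for q in(1.556,1.2,.8,.4,0):
    print(q,(A+.084*np.array([np.cos(q+2.267+a0),np.sin(q+2.267+a0)])).round(4))
E
python3 q.py
```

```text
peg [0.6792164  0.18871073 0.031     ] [0.67654557 0.19130881 0.033     ]
mark [0.64293284 0.13319155 0.028     ] [0.64091707 0.13362562 0.028     ]
x axis 0.30325525074409104 0.07269824734479173
q 1.539411546907373
wheel -1.0983683374629418 0.049175444940129556
wheel -1.1222860799517833 0.04746766315475756
1.556 [0.562  0.0983]
1.2 [0.5406 0.1189]
0.8 [0.5267 0.1493]
0.4 [0.5257 0.1826]
0 [0.5378 0.2137]
```

>>> {"api": "arm_command", "payload": {
  "moves": [
    {"x": 40, "y": 40, "z": 0, "roll": 0.18},
    {"x": 80, "y": 80, "z": 0, "roll": 0.36},
    {"x": 120, "y": 120, "z": 0, "roll": 0.54},
    {"x": 160, "y": 170, "z": 0, "roll": 0.72},
    {"x": 200, "y": 220, "z": 0, "roll": 0.9},
    {"x": 240, "y": 270, "z": 0, "roll": 1.08},
    {"x": 280, "y": 320, "z": 0, "roll": 1.26},
    {"x": 310, "y": 370, "z": 0, "roll": 1.44},
    {"x": 340, "y": 420, "z": 0, "roll": 1.62},
    {"x": 370, "y": 470, "z": 0, "roll": 1.8}
  ]
}}

```text
invalid input at $.moves[0]: expected keys hand, x, y, z, roll
```

>>> {"api": "arm_command", "payload": {
  "moves": [
    {"hand": 1, "x": 40, "y": 40, "z": 0, "roll": 0.18},
    {"hand": 1, "x": 80, "y": 80, "z": 0, "roll": 0.36},
    {"hand": 1, "x": 120, "y": 120, "z": 0, "roll": 0.54},
    {"hand": 1, "x": 160, "y": 170, "z": 0, "roll": 0.72},
    {"hand": 1, "x": 200, "y": 220, "z": 0, "roll": 0.9},
    {"hand": 1, "x": 240, "y": 270, "z": 0, "roll": 1.08},
    {"hand": 1, "x": 280, "y": 320, "z": 0, "roll": 1.26},
    {"hand": 1, "x": 310, "y": 370, "z": 0, "roll": 1.44},
    {"hand": 1, "x": 340, "y": 420, "z": 0, "roll": 1.62},
    {"hand": 1, "x": 360, "y": 470, "z": 0, "roll": 1.8}
  ]
}}

```text
time_s: 1.35
position: [0.5312, -0.0242, 0.23]
tool_rot: [-0.001, 0.481, 0.877, -0.001]
force: [1.3, -0.9, -0.7]
finger_gap: 1.003
```

>>> {"api": "arm_command", "payload": {
  "moves": [
    {"hand": 1, "x": 5, "y": 30, "z": 0, "roll": 0.18},
    {"hand": 1, "x": 10, "y": 60, "z": 0, "roll": 0.36},
    {"hand": 1, "x": 20, "y": 90, "z": 0, "roll": 0.54},
    {"hand": 1, "x": 30, "y": 126, "z": 0, "roll": 0.72},
    {"hand": 1, "x": 30, "y": 126, "z": 0, "roll": 0.9},
    {"hand": 1, "x": 30, "y": 126, "z": -30, "roll": 1.0},
    {"hand": 1, "x": 30, "y": 126, "z": -60, "roll": 1.0},
    {"hand": 1, "x": 30, "y": 126, "z": -90, "roll": 1.0},
    {"hand": 1, "x": 30, "y": 126, "z": -115, "roll": 1.0},
    {"hand": 1, "x": 30, "y": 126, "z": -115, "roll": 1.0}
  ]
}}

```text
time_s: 2.6
position: [0.5595, 0.1015, 0.1126]
tool_rot: [-0.003, 0.002, 1.0, -0.001]
force: [-0.2, -0.6, -0.5]
finger_gap: 1.001
```

```bash
cat > snap.py <<'E'
import sys
from h import *
t=sys.argv[1]
for n,box in(("top",(212,106,312,206)),("scene",(240,190,370,330))):
    p,d=capture(n);np.savez(f"pics/{n}{t}.npz",p=p,d=d);crop(n,p,box,4,f"pics/{n}{t}c.png")
s=telemetry.get_state();print({k:np.round(s[k],4) for k in("time_s","position","tool_rot","force","joint_pos")})
E
python3 snap.py 1
python3 -c "
import cv2,numpy as np
a=cv2.imread('pics/top1c.png');b=cv2.imread('pics/scene1c.png');b=cv2.resize(b,(int(b.shape[1]*400/b.shape[0]),400));cv2.imwrite('pics/both1.png',np.hstack([a,b]))"
```

```text
{'time_s': np.float64(2.7), 'position': array([0.5613, 0.1019, 0.1154]), 'tool_rot': array([-3.0e-04,  2.1e-03,  1.0e+00, -1.1e-03]), 'force': array([ 0.0877,  1.5172, -0.224 ]), 'joint_pos': array([ 0.1806,  0.2353, -0.162 ,  1.1744, -0.002 ,  0.1848])}
```

View pics/both1.png

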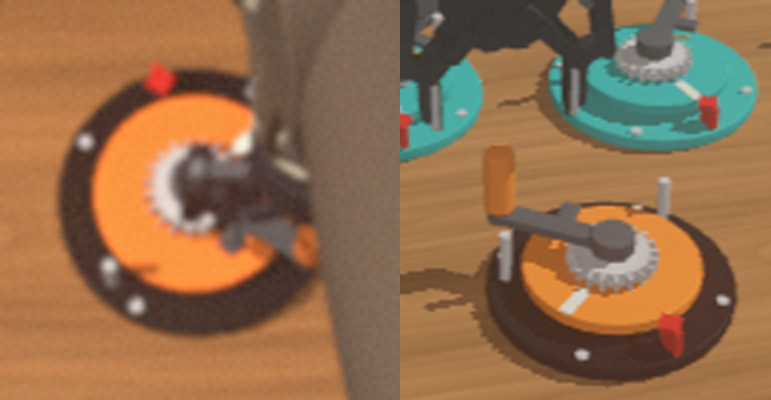

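```bash
python3 -c "
from h import *
for y in(.059,.102,.145):print(proj('scene',(.5613,y,.128)),proj('scene',(.5613,y,.0995)))
p=np.load('pics/scene1.npz')['p'];crop('s',p,(200,150,370,310),4.5,'pics/s1b.png')"
```

```text
[253.64578463 233.62712273] [254.07985104 245.57246759]
[275.71464025 230.90450107] [275.79703977 242.80157225]
[297.44356235 228.2238168 ] [297.18495205 240.07268928]
```

View pics/s1b.png

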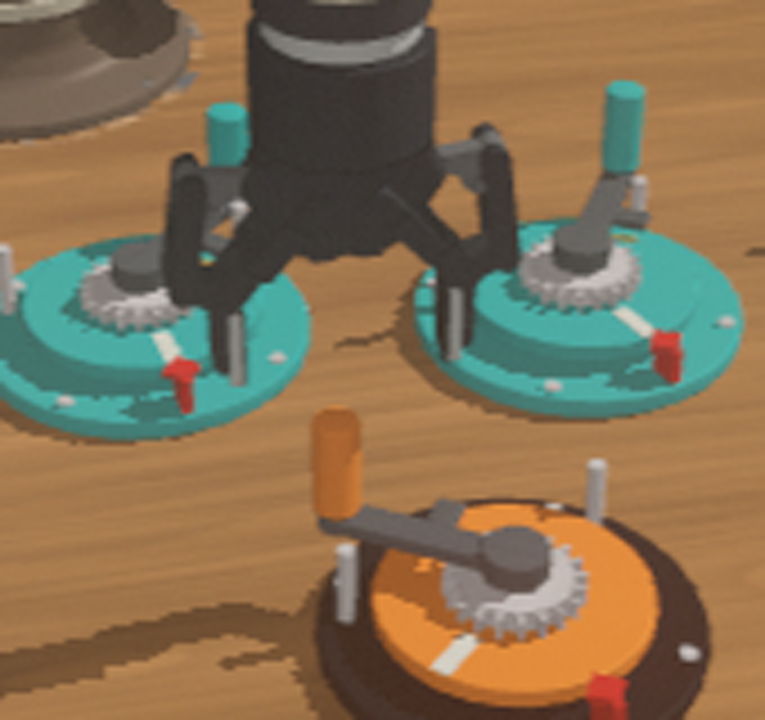

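The fingertips at crop (235,375) and (450,355) straddle the knob, which is at (336,420). I'll go down and pinch it.

>>> {"api": "arm_command", "payload": {
  "moves": [
    {"hand": 1, "x": 0, "y": 0, "z": -20, "roll": 0},
    {"hand": 1, "x": 0, "y": 0, "z": -40, "roll": 0},
    {"hand": 1, "x": 0, "y": 0, "z": -53, "roll": 0},
    {"hand": 1, "x": 0, "y": 0, "z": -53, "roll": 0},
    {"hand": 0.5, "x": 0, "y": 0, "z": -53, "roll": 0},
    {"hand": 0.3, "x": 0, "y": 0, "z": -53, "roll": 0},
    {"hand": 0.2, "x": 0, "y": 0, "z": -53, "roll": 0},
    {"hand": 0.2, "x": 0, "y": 0, "z": -53, "roll": 0},
    {"hand": 0.2, "x": 0, "y": 0, "z": -53, "roll": 0}
  ],
  "newtons": 30
}}

```text
time_s: 3.82
position: [0.5614, 0.1017, 0.0629]
tool_rot: [0.0, 0.002, 1.0, -0.001]
force: [-1.2, -1.3, 3.9]
finger_gap: 0.25
```

```bash
python3 snap.py 2
python3 -c "
from h import *
p=np.load('pics/scene2.npz')['p'];crop('s',p,(200,170,370,320),4.5,'pics/s2b.png')"
```

```text
{'time_s': np.float64(3.925), 'position': array([0.5614, 0.1016, 0.0628]), 'tool_rot': array([ 0.    ,  0.0022,  1.    , -0.0013]), 'force': array([-0.7588, -2.0814,  5.8127]), 'joint_pos': array([ 0.1804,  0.2623, -0.2463,  1.0626, -0.0025,  0.1849])}
```

View pics/s2b.png

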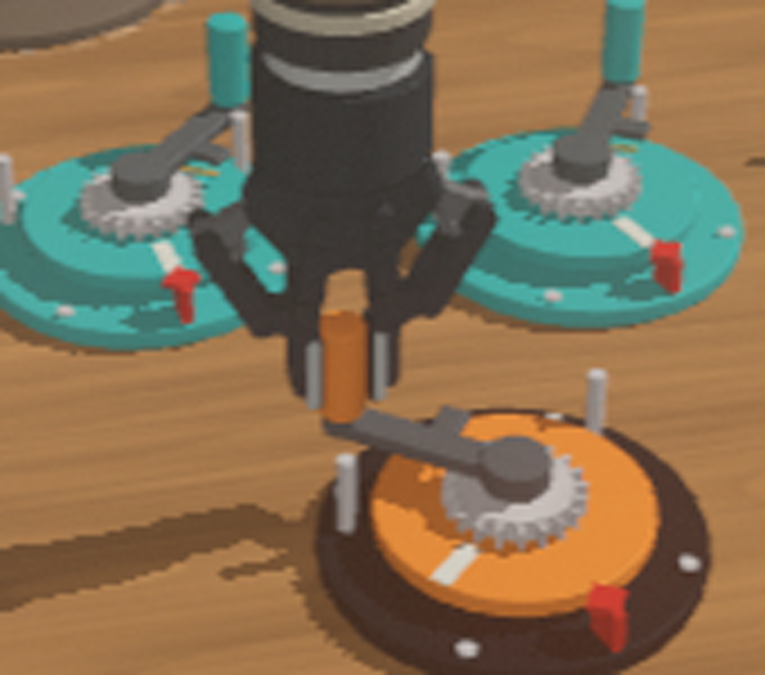

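The knob at crop (343,365) sits between the pads and the lever has barely moved. I'll work out the arc offsets.

```bash
cat > arc.py <<'E'
import sys,numpy as np
# arc.py px py  from current TCP, to angles; axle
def arc(P,A,r,angs):
    for a in angs:print(round(a,3),np.round((A+r*np.array([np.cos(a),np.sin(a)])-P)*1000,1))
if __name__=="__main__":
    arc(np.array([.5614,.1016]),np.array([.609,.169]),.0835,np.arange(4.099,2.4,-.11))
E
python3 arc.py
```

```text
4.099 [-0.5 -0.9]
3.989 [-7.7  4.8]
3.879 [-14.2  11.3]
3.769 [-20.   18.4]
3.659 [-25.   26.1]
3.549 [-29.1  34.3]
3.439 [-32.2  42.9]
3.329 [-34.4  51.8]
3.219 [-35.6  60.9]
3.109 [-35.9  70.1]
2.999 [-35.1  79.3]
2.889 [-33.3  88.3]
2.779 [-30.5  97. ]
2.669 [-26.7 105.4]
2.559 [-22.1 113.3]
2.449 [-16.7 120.7]
```

>>> {"api": "arm_command", "payload": {
  "moves": [
    {"hand": 0.1, "x": -4, "y": 2, "z": 0, "roll": 0},
    {"hand": 0.1, "x": -7.5, "y": 5, "z": 0, "roll": 0},
    {"hand": 0.1, "x": -14, "y": 11.5, "z": 0, "roll": 0},
    {"hand": 0.1, "x": -20, "y": 18.5, "z": 0, "roll": 0},
    {"hand": 0.1, "x": -25, "y": 26, "z": 0, "roll": 0},
    {"hand": 0.1, "x": -29, "y": 34, "z": 0, "roll": 0},
    {"hand": 0.1, "x": -32, "y": 43, "z": 0, "roll": 0},
    {"hand": 0.1, "x": -34.5, "y": 52, "z": 0, "roll": 0},
    {"hand": 0.1, "x": -34.5, "y": 52, "z": 0, "roll": 0}
  ]
}}

```text
time_s: 5.05
position: [0.5289, 0.1549, 0.063]
tool_rot: [0.002, 0.002, 1.0, -0.001]
force: [10.6, 2.3, -5.0]
finger_gap: 0.251
```

```bash
python3 snap.py 3
python3 -c "
from h import *
p=np.load('pics/scene3.npz')['p'];crop('s',p,(200,170,370,320),4.5,'pics/s3b.png')"
```

```text
{'time_s': np.float64(5.15), 'position': array([0.5289, 0.1546, 0.063 ]), 'tool_rot': array([ 0.0021,  0.0019,  1.    , -0.001 ]), 'force': array([ 9.9302,  2.5103, -5.0006]), 'joint_pos': array([ 0.2861,  0.2242, -0.2953,  1.0477, -0.0031,  0.2899])}
```

View pics/s3b.png

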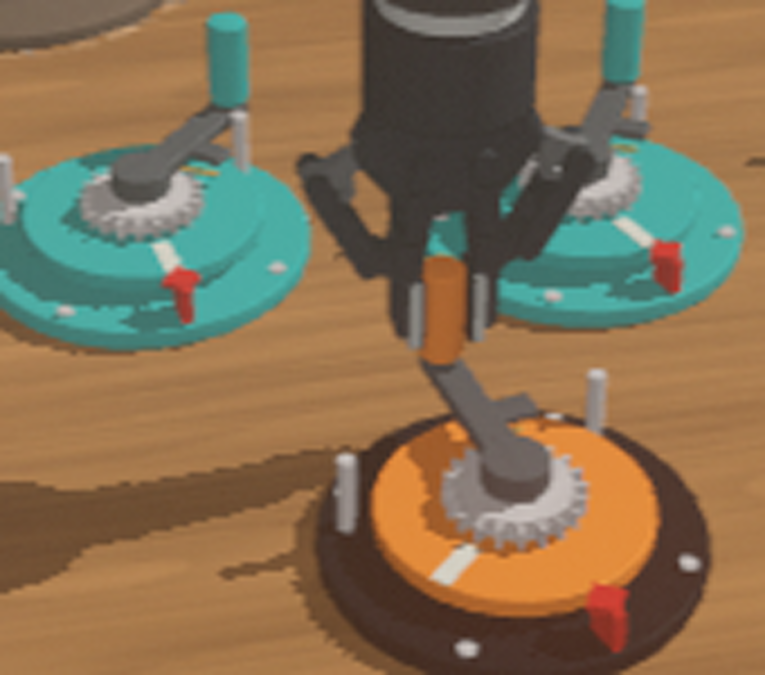

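The 10 N pull toward the axle means the axle is about 2.5 mm farther out in x. The circle through the two grip points gives (0.6115, 0.169). The wheel mark has not moved.

```bash
python3 -c "
from arc import *
arc(np.array([.5289,.1546]),np.array([.6115,.169]),.084,[3.314,3.21,3.11,3.01,2.91,2.81,2.72,2.65,2.6,2.57,2.53])"
```

```text
3.314 [-0.2 -0. ]
3.21 [-1.2  8.7]
3.11 [-1.4 17.1]
3.01 [-0.7 25.4]
2.91 [ 0.8 33.7]
2.81 [ 3.2 41.7]
2.72 [ 6.  48.8]
2.65 [ 8.5 54.1]
2.6 [10.6 57.7]
2.57 [12.  59.8]
2.53 [13.8 62.6]
```

>>> {"api": "arm_command", "payload": {
  "moves": [
    {"hand": 0.1, "x": -1, "y": 8.5, "z": 0, "roll": 0},
    {"hand": 0.1, "x": -1.5, "y": 17, "z": 0, "roll": 0},
    {"hand": 0.1, "x": -0.5, "y": 25.5, "z": 0, "roll": 0},
    {"hand": 0.1, "x": 1, "y": 33.5, "z": 0, "roll": 0},
    {"hand": 0.1, "x": 3, "y": 41.5, "z": 0, "roll": 0},
    {"hand": 0.1, "x": 6, "y": 49, "z": 0, "roll": 0},
    {"hand": 0.1, "x": 8.5, "y": 54, "z": 0, "roll": 0},
    {"hand": 0.1, "x": 10.5, "y": 57.5, "z": 0, "roll": 0},
    {"hand": 0.1, "x": 10.5, "y": 57.5, "z": 0, "roll": 0}
  ]
}}

```text
time_s: 6.28
position: [0.5397, 0.2119, 0.0629]
tool_rot: [0.003, 0.002, 1.0, -0.002]
force: [5.0, -3.4, 0.2]
finger_gap: 0.25
```

```bash
python3 snap.py 4
python3 -c "
from h import *
p=np.load('pics/scene4.npz')['p'];crop('s',p,(200,170,370,320),4.5,'pics/s4b.png')"
```

```text
{'time_s': np.float64(6.375), 'position': array([0.5397, 0.2117, 0.0629]), 'tool_rot': array([ 0.0027,  0.002 ,  1.    , -0.0021]), 'force': array([ 4.9015, -2.9451, -0.0944]), 'joint_pos': array([ 0.3768,  0.2755, -0.2286,  1.0633, -0.0058,  0.3808])}
```

View pics/s4b.png

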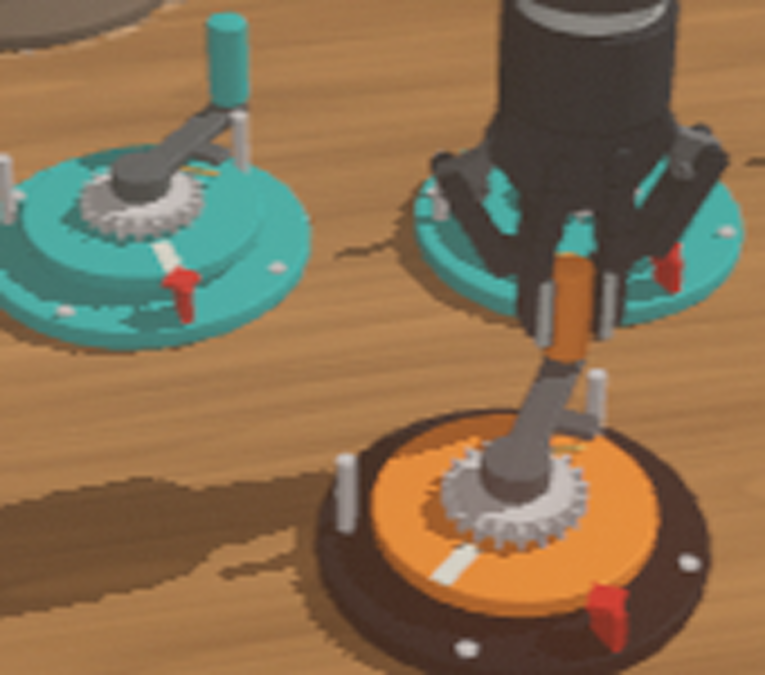

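The lever's side arm at crop (590,425) is about to touch the stop post. I'll press gently past it.

>>> {"api": "arm_command", "payload": {
  "moves": [
    {"hand": 0.1, "x": 1, "y": 2, "z": 0, "roll": 0},
    {"hand": 0.1, "x": 2, "y": 4, "z": 0, "roll": 0},
    {"hand": 0.1, "x": 3, "y": 5.5, "z": 0, "roll": 0},
    {"hand": 0.1, "x": 3, "y": 5.5, "z": 0, "roll": 0}
  ]
}}

```text
time_s: 6.88
position: [0.5425, 0.2162, 0.0629]
tool_rot: [0.003, 0.002, 1.0, -0.004]
force: [3.5, -4.3, 1.8]
finger_gap: 0.251
```

```bash
python3 snap.py 5
python3 -c "
from h import *
p=np.load('pics/scene5.npz')['p'];crop('s',p,(200,170,370,320),4.5,'pics/s5b.png')"
```

```text
{'time_s': np.float64(6.975), 'position': array([0.5425, 0.2162, 0.0629]), 'tool_rot': array([ 0.0028,  0.0022,  1.    , -0.0036]), 'force': array([ 3.1563, -5.2533,  1.3041]), 'joint_pos': array([ 0.3836,  0.284 , -0.2174,  1.0669, -0.0087,  0.3881])}
```

View pics/s5b.png

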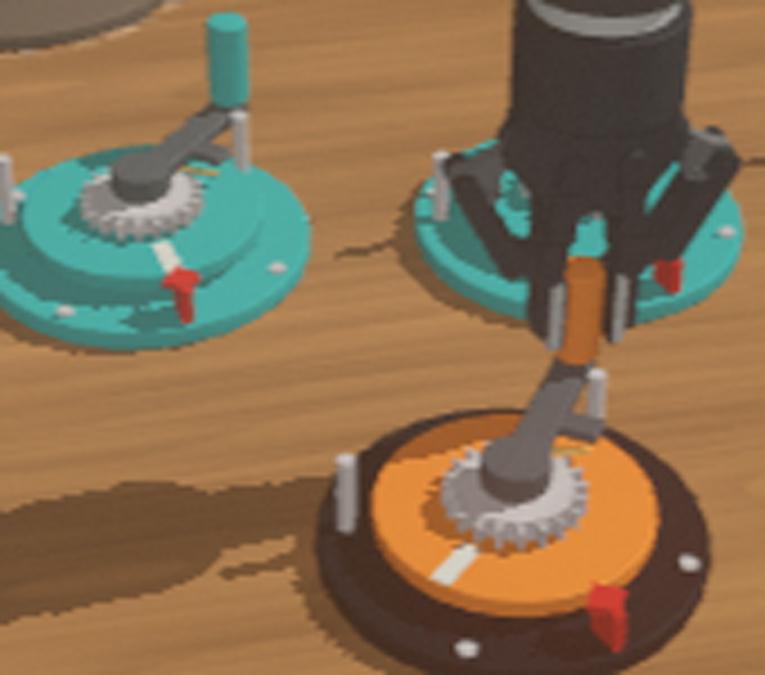

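>>> {"api": "arm_command", "payload": {
  "moves": [
    {"hand": 0.1, "x": 1, "y": 1.5, "z": 0, "roll": 0},
    {"hand": 0.1, "x": 2, "y": 3, "z": 0, "roll": 0},
    {"hand": 0.1, "x": 3, "y": 4.5, "z": 0, "roll": 0},
    {"hand": 0.1, "x": 3, "y": 4.5, "z": 0, "roll": 0}
  ]
}}

```text
time_s: 7.48
position: [0.5428, 0.2167, 0.0627]
tool_rot: [0.001, 0.003, 1.0, -0.008]
force: [-4.3, -16.5, 9.5]
finger_gap: 0.247
```

```bash
python3 snap.py 6
python3 -c "
from h import *
p=np.load('pics/scene6.npz')['p'];a=p[220:330,250:370];crop('s',p,(250,220,370,330),6,'pics/s6b.png')
from arc import *
arc(np.array([.5428,.2167]),np.array([.6117,.1688]),.084,2.534+np.arange(0,1.5,.1))
"
```

```text
{'time_s': np.float64(7.575), 'position': array([0.5428, 0.2167, 0.0627]), 'tool_rot': array([ 7.e-04,  3.e-03,  1.e+00, -8.e-03]), 'force': array([ -5.5679, -14.974 ,   9.452 ]), 'joint_pos': array([ 0.3875,  0.2906, -0.2091,  1.0759, -0.0153,  0.3936])}
2.534 [-0.1  0.1]
2.634 [-4.5 -7.1]
2.734 [ -8.2 -14.6]
2.834 [-11.2 -22.5]
2.934 [-13.3 -30.6]
3.034 [-14.6 -38.9]
3.134 [-15.1 -47.3]
3.234 [-14.7 -55.7]
3.334 [-13.5 -64. ]
3.434 [-11.5 -72.1]
3.534 [ -8.7 -80. ]
3.634 [ -5.1 -87.6]
3.734 [ -0.8 -94.8]
3.834 [   4.2 -101.5]
3.934 [   9.9 -107.7]
```

View pics/s6b.png

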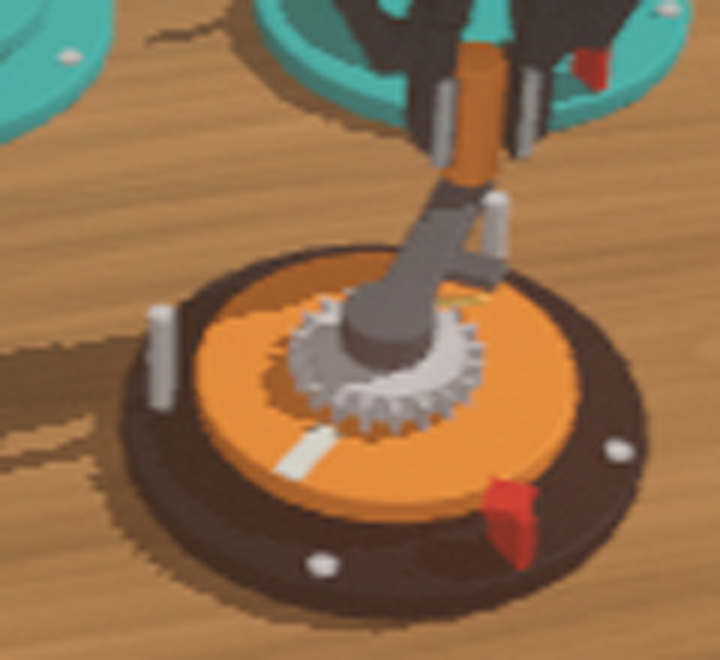

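The mark at crop (308,453) is unchanged and the side arm sits against the post, so the lever is at its stop. Now swing it anticlockwise to q≈0.8.

>>> {"api": "arm_command", "payload": {
  "moves": [
    {"hand": 0.1, "x": -4.5, "y": -7, "z": 0, "roll": 0},
    {"hand": 0.1, "x": -8, "y": -14.5, "z": 0, "roll": 0},
    {"hand": 0.1, "x": -11, "y": -22.5, "z": 0, "roll": 0},
    {"hand": 0.1, "x": -13.5, "y": -30.5, "z": 0, "roll": 0},
    {"hand": 0.1, "x": -14.5, "y": -39, "z": 0, "roll": 0},
    {"hand": 0.1, "x": -15, "y": -47.5, "z": 0, "roll": 0},
    {"hand": 0.1, "x": -14.5, "y": -55.5, "z": 0, "roll": 0},
    {"hand": 0.1, "x": -13.5, "y": -64, "z": 0, "roll": 0},
    {"hand": 0.1, "x": -13.5, "y": -64, "z": 0, "roll": 0}
  ]
}}

```text
time_s: 8.7
position: [0.5295, 0.1521, 0.0629]
tool_rot: [0.001, 0.003, 1.0, -0.008]
force: [3.7, 1.0, 3.2]
finger_gap: 0.25
```

```bash
python3 snap.py 7
python3 -c "
from h import *
p=np.load('pics/scene7.npz')['p'];crop('s',p,(250,220,370,330),6,'pics/s7b.png')
"
```

```text
{'time_s': np.float64(8.8), 'position': array([0.5295, 0.1525, 0.0629]), 'tool_rot': array([ 9.0e-04,  3.2e-03,  1.0e+00, -8.0e-03]), 'force': array([3.5415, 1.1471, 4.6178]), 'joint_pos': array([ 0.289 ,  0.2293, -0.2892,  1.0553, -0.0159,  0.2954])}
```

View pics/s7b.png

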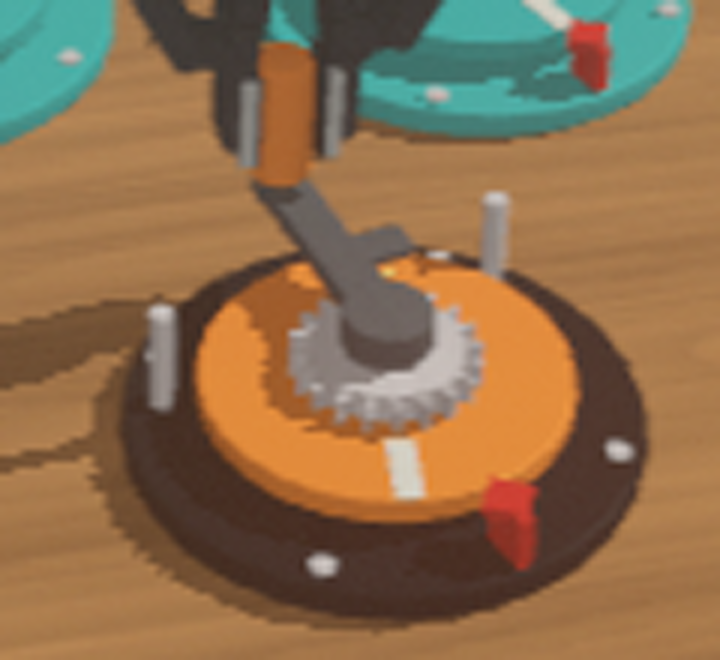

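View pics/top7c.png

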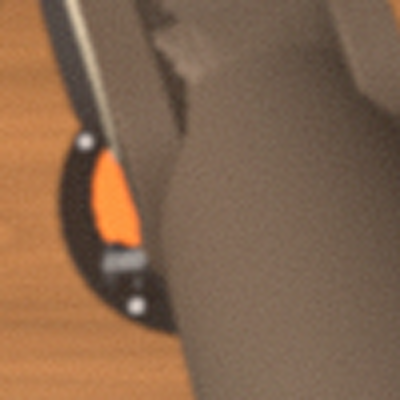

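```bash
cat > mark.py <<'E'
import sys
from h import *
def mark(n,t,C=(.6096,.1685)):
    z=np.load(f"pics/{n}{t}.npz");p,d=z["p"],z["d"];W=cloud(n,d)
    hsv=cv2.cvtColor(p,cv2.COLOR_RGB2HSV);S,V=hsv[...,1],hsv[...,2]
    P=np.dstack(np.meshgrid(np.arange(560),np.arange(420)))
    w=(S<110)&(V>165)
    k,l,st,ce=cv2.connectedComponentsWithStats(w.astype(np.uint8))
    for j in range(1,k):
        if 12<st[j,4]<120:
            g=onz(n,*ce[j],.028)
            r=np.hypot(g[0]-C[0],g[1]-C[1])
            if .036<r<.06 and np.median(W[l==j][:,2])<.034:
                q=np.array([onz(n,u,v,.028)[:2] for v,u in np.argwhere(l==j)])
                m=q.mean(0);e=np.linalg.svd(q-m,full_matrices=False);dr=e[2][0];dr*=np.sign(dr@(m-C))
                print(n,t,ce[j].round(1),m.round(4),"r",round(np.hypot(*(m-C)),4),"ang",np.arctan2(*(m-C)[::-1]).round(3),"line",np.arctan2(dr[1],dr[0]).round(3),st[j,4])
if __name__=="__main__":
    for a in sys.argv[1:]:
        n,t=a.split(":");mark(n,t)
E
python3 mark.py top:0 scene:0 scene:6 scene:7
```

```text
scene 0 [300.6 295.1] [0.6413 0.1337] r 0.0471 ang -0.832 line -0.799 48
scene 6 [300.6 295.1] [0.6413 0.1337] r 0.0471 ang -0.832 line -0.799 48
scene 7 [317.  297.4] [0.6541 0.1628] r 0.0448 ang -0.127 line -0.118 53
```

The mark is unchanged between frames 0 and 6, and has now turned about 0.69, with about 0.38 left. I'll advance 0.29 and look again.

```bash
python3 -c "
from arc import *
arc(np.array([.5295,.1525]),np.array([.6117,.1688]),.084,3.337+np.array([0,.08,.16,.24,.29,.38]))"
```

```text
3.337 [-0.2 -0. ]
3.417 [ 1.4 -6.5]
3.497 [  3.4 -12.9]
3.577 [  6.  -19.1]
3.627 [  7.9 -22.9]
3.717 [ 11.7 -29.4]
```

>>> {"api": "arm_command", "payload": {
  "moves": [
    {"hand": 0.1, "x": 1.5, "y": -6.5, "z": 0, "roll": 0},
    {"hand": 0.1, "x": 3.5, "y": -13, "z": 0, "roll": 0},
    {"hand": 0.1, "x": 6, "y": -19, "z": 0, "roll": 0},
    {"hand": 0.1, "x": 8, "y": -23, "z": 0, "roll": 0},
    {"hand": 0.1, "x": 8, "y": -23, "z": 0, "roll": 0}
  ]
}}

```text
time_s: 9.43
position: [0.5377, 0.1291, 0.0629]
tool_rot: [0.001, 0.003, 1.0, -0.008]
force: [3.6, 3.7, 3.8]
finger_gap: 0.246
```

```bash
python3 snap.py 8; python3 mark.py scene:8 top:8
python3 -c "
from h import *
p=np.load('pics/scene8.npz')['p'];crop('s',p,(250,220,370,330),6,'pics/s8b.png')
"
```

```text
{'time_s': np.float64(9.525), 'position': array([0.5376, 0.1294, 0.0629]), 'tool_rot': array([ 0.001 ,  0.0033,  1.    , -0.0081]), 'force': array([3.4643, 2.8051, 3.5927]), 'joint_pos': array([ 0.2448,  0.2321, -0.2855,  1.0552, -0.0161,  0.2514])}
scene 8 [324.1 296.6] [0.6546 0.1766] r 0.0457 ang 0.178 line 0.18 53
```

View pics/s8b.png

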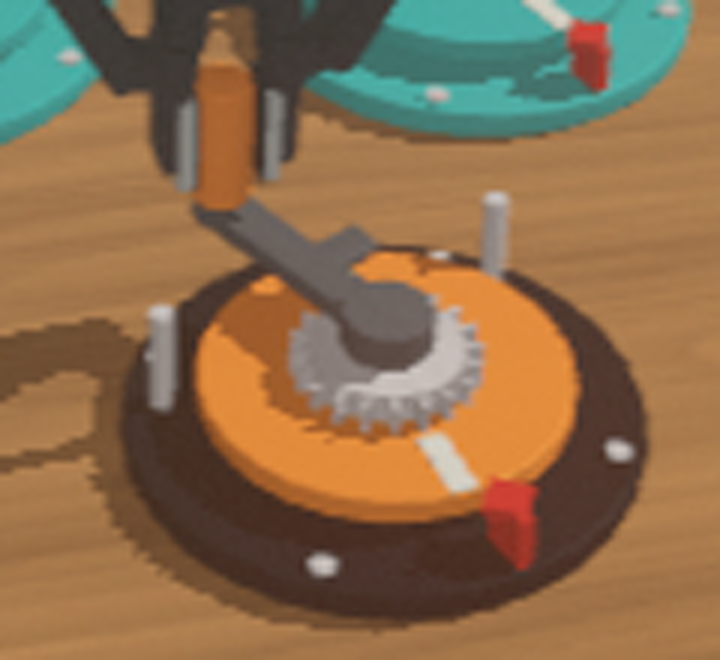

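View pics/top8c.png

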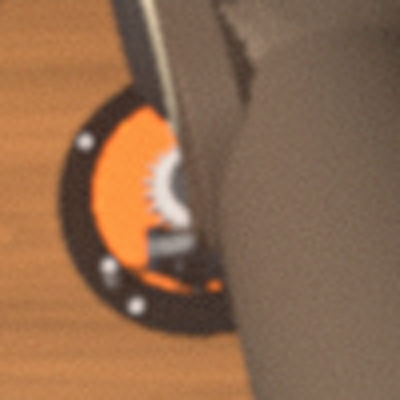

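The mark is at crop (447,462) and the pointer at (511,500), so roughly 0.1 rad remains. I'll advance another 0.07, then let go and clear the top view for an exact check.

>>> {"api": "arm_command", "payload": {
  "moves": [
    {"hand": 0.1, "x": 1.5, "y": -3, "z": 0, "roll": 0},
    {"hand": 0.1, "x": 3, "y": -5.5, "z": 0, "roll": 0},
    {"hand": 0.1, "x": 3, "y": -5.5, "z": 0, "roll": 0},
    {"hand": 0.5, "x": 3, "y": -5.5, "z": 0, "roll": 0},
    {"hand": 0.8, "x": 3, "y": -5.5, "z": 0, "roll": 0},
    {"hand": 0.8, "x": 3, "y": -5.5, "z": 0, "roll": 0},
    {"hand": 0.8, "x": 3, "y": -5.5, "z": 20, "roll": 0},
    {"hand": 0.8, "x": 3, "y": -5.5, "z": 50, "roll": 0},
    {"hand": 0.8, "x": 3, "y": -5.5, "z": 80, "roll": 0}
  ]
}}

```text
time_s: 10.65
position: [0.54, 0.1236, 0.1433]
tool_rot: [0.0, 0.003, 1.0, -0.008]
force: [0.5, 0.0, 0.4]
finger_gap: 0.8
```

>>> {"api": "arm_command", "payload": {
  "moves": [
    {"hand": 0.8, "x": 0, "y": -50, "z": 20, "roll": 0},
    {"hand": 0.8, "x": 0, "y": -100, "z": 40, "roll": 0},
    {"hand": 0.8, "x": 0, "y": -150, "z": 40, "roll": 0},
    {"hand": 0.8, "x": 0, "y": -200, "z": 40, "roll": 0},
    {"hand": 0.8, "x": 0, "y": -250, "z": 40, "roll": 0},
    {"hand": 0.8, "x": 0, "y": -250, "z": 40, "roll": 0}
  ]
}}

```text
time_s: 11.4
position: [0.5394, -0.1295, 0.1828]
tool_rot: [-0.0, 0.006, 1.0, -0.009]
force: [0.3, -0.4, 0.4]
finger_gap: 0.798
```

```bash
python3 snap.py 9; python3 mark.py scene:9 top:9
python3 -c "
from h import *
p=np.load('pics/scene9.npz')['p'];crop('s',p,(250,220,370,330),5,'pics/s9b.png')
p=np.load('pics/top9.npz')['p'];crop('s',p,(222,116,302,196),7,'pics/t9b.png')
"
```

```text
{'time_s': np.float64(11.5), 'position': array([ 0.5396, -0.1268,  0.183 ]), 'tool_rot': array([-2.0e-04,  4.0e-03,  1.0e+00, -8.3e-03]), 'force': array([ 0.1504, -0.3708,  0.132 ]), 'joint_pos': array([-0.222 ,  0.182 , -0.079 ,  1.3065, -0.0163, -0.2141])}
scene 9 [325.8 296.3] [0.6546 0.1799] r 0.0465 ang 0.249 line 0.198 52
```

View pics/t9b.png

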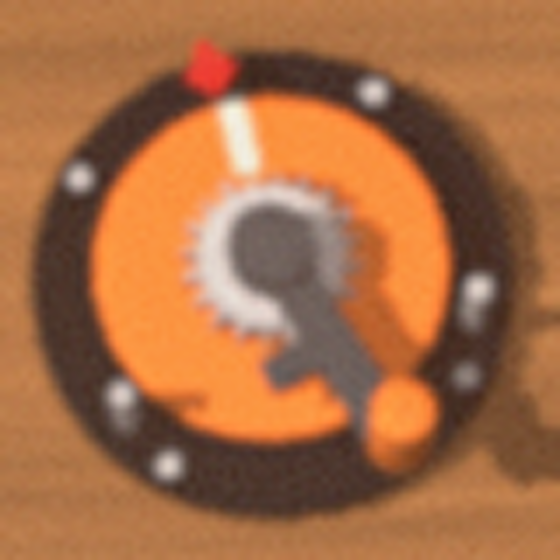

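View pics/s9b.png

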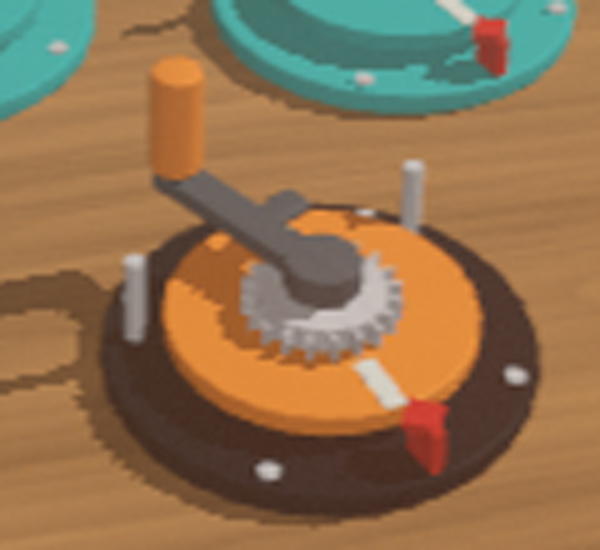

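```bash
cat > fin.py <<'E'
import sys
from h import *
from scipy.optimize import least_squares
t=sys.argv[1];n="top"
z=np.load(f"pics/{n}{t}.npz");p,d=z["p"],z["d"];W=cloud(n,d)
hsv=cv2.cvtColor(p,cv2.COLOR_RGB2HSV);H,S,V=[hsv[...,i].astype(int) for i in range(3)]
m=np.zeros(d.shape,bool);m[116:200,222:302]=1
def circ(mm,zz,R):
    hl=cv2.convexHull(cv2.findNonZero(mm.astype(np.uint8)))[:,0].astype(float)
    P=np.array([onz(n,u,v,zz)[:2] for u,v in hl])
    return least_squares(lambda c:np.hypot(*(P-c[:2]).T)-c[2],[.608,.168,R],loss="soft_l1",f_scale=.001).x
cw=circ(m&(H>5)&(H<18)&(S>165)&(V>180)&(W[...,2]>.02)&(W[...,2]<.034),.028,.063)
cb=circ(m&(V<85)&(W[...,2]>.006)&(W[...,2]<.02),.012,.088)
print("wheel",cw.round(4),"disc",cb.round(4))
C=(cw[:2]+cb[:2])/2
u0,v0=proj(n,(C[0],C[1],.028))
def wc(mask,w):
    v,u=np.nonzero(mask);w=w[mask].astype(float);return (u*w).sum()/w.sum(),(v*w).sum()/w.sum()
red=m&((H<6)|(H>172))&(S>150)&(V>110)&(np.mgrid[:420,:560][0]<135)
for lab,zz in(("peg@.033",.033),("peg@.028",.028)):
    r=onz(n,*wc(red,S),zz)[:2];a=np.arctan2(*(r-C)[::-1]);print(lab,np.array(wc(red,S)).round(2),r.round(4),a.round(3),np.hypot(*(r-C)).round(4))
yy,xx=np.mgrid[:420,:560];rr=np.hypot(xx-u0,yy-v0)
for th in(90,120,150):
  w=m&(S<th)&(V>150)&(rr>13.5)&(rr<25.5)&(yy<v0-5)&(xx<u0+4)&(xx>u0-16)
  c=wc(w,255-S);g=onz(n,*c,.028)[:2]
  q=np.array([onz(n,u,v,.028)[:2] for v,u in np.argwhere(w)]);dr=np.linalg.svd(q-q.mean(0),full_matrices=False)[2][0];dr*=np.sign(dr[0])
  print("mark",th,w.sum(),np.round(c,2),g.round(4),"ang",np.arctan2(*(g-C)[::-1]).round(3),"line",np.arctan2(dr[1],dr[0]).round(3),np.hypot(*(g-C)).round(4))
E
python3 fin.py 9
```

```text
wheel [0.6079 0.1682 0.0623] disc [0.6071 0.1672 0.0849]
peg@.033 [251.65 125.88] [0.679  0.1885] 0.283 0.0745
peg@.028 [251.65 125.88] [0.6809 0.1887] 0.278 0.0763
mark 90 39 [255.72 134.91] [0.657  0.1789] ang 0.222 line 0.206 0.0507
mark 120 51 [255.65 134.98] [0.6568 0.1791] ang 0.227 line 0.169 0.0506
mark 150 69 [255.54 135.42] [0.6556 0.1794] ang 0.237 line -0.047 0.0495
```

In the top view the mark at crop (238,135) is still about 0.06 rad short of the pointer at (211,70). I'll take the knob again and add 0.06 rad, about 5 mm.

>>> {"api": "arm_command", "payload": {
  "moves": [
    {"hand": 0.8, "x": 0, "y": 55, "z": 0, "roll": 0},
    {"hand": 0.8, "x": 0, "y": 110, "z": 0, "roll": 0},
    {"hand": 0.8, "x": 0, "y": 165, "z": 0, "roll": 0},
    {"hand": 0.8, "x": 0, "y": 220, "z": 0, "roll": 0},
    {"hand": 0.8, "x": 0.5, "y": 250.5, "z": 0, "roll": 0},
    {"hand": 0.8, "x": 0.5, "y": 250.5, "z": -40, "roll": 0},
    {"hand": 0.8, "x": 0.5, "y": 250.5, "z": -60, "roll": 0},
    {"hand": 0.8, "x": 0.5, "y": 250.5, "z": -60, "roll": 0}
  ]
}}

```text
time_s: 12.5
position: [0.5382, 0.1249, 0.1213]
tool_rot: [-0.002, 0.003, 1.0, -0.009]
force: [-0.3, 0.8, 0.8]
finger_gap: 0.8
```

>>> {"api": "arm_command", "payload": {
  "moves": [
    {"hand": 0.8, "x": 2, "y": -1, "z": -20, "roll": 0},
    {"hand": 0.8, "x": 2, "y": -1, "z": -40, "roll": 0},
    {"hand": 0.8, "x": 2, "y": -1, "z": -58, "roll": 0},
    {"hand": 0.8, "x": 2, "y": -1, "z": -58, "roll": 0},
    {"hand": 0.5, "x": 2, "y": -1, "z": -58, "roll": 0},
    {"hand": 0.3, "x": 2, "y": -1, "z": -58, "roll": 0},
    {"hand": 0.1, "x": 2, "y": -1, "z": -58, "roll": 0},
    {"hand": 0.1, "x": 2, "y": -1, "z": -58, "roll": 0}
  ],
  "newtons": 30
}}

```text
time_s: 13.5
position: [0.5409, 0.1243, 0.0644]
tool_rot: [-0.001, 0.003, 1.0, -0.008]
force: [-0.8, 0.9, 5.5]
finger_gap: 0.249
```

```bash
python3 snap.py 10; python3 mark.py scene:10
```

```text
{'time_s': np.float64(13.6), 'position': array([0.5409, 0.1242, 0.0644]), 'tool_rot': array([-0.0011,  0.0028,  1.    , -0.0082]), 'force': array([-0.4501,  1.8976,  5.2385]), 'joint_pos': array([ 0.234 ,  0.2379, -0.2745,  1.0644, -0.0153,  0.2395])}
scene 10 [325.8 296.3] [0.6546 0.1799] r 0.0465 ang 0.249 line 0.198 52
```

>>> {"api": "arm_command", "payload": {
  "moves": [
    {"hand": 0.1, "x": 1.5, "y": -2, "z": 0, "roll": 0},
    {"hand": 0.1, "x": 3, "y": -4.5, "z": 0, "roll": 0},
    {"hand": 0.1, "x": 3, "y": -4.5, "z": 0, "roll": 0},
    {"hand": 0.1, "x": 3, "y": -4.5, "z": 0, "roll": 0}
  ]
}}

```text
time_s: 14.1
position: [0.544, 0.1197, 0.0645]
tool_rot: [-0.001, 0.003, 1.0, -0.008]
force: [-1.4, 0.8, 2.3]
finger_gap: 0.249
```

```bash
python3 snap.py 11; python3 mark.py scene:11
python3 -c "
from h import *
p=np.load('pics/scene11.npz')['p'];crop('s',p,(250,220,370,330),5,'pics/s11b.png')"
```

```text
{'time_s': np.float64(14.2), 'position': array([0.5439, 0.1197, 0.0645]), 'tool_rot': array([-0.0011,  0.0028,  1.    , -0.0082]), 'force': array([-0.7566,  0.7742,  3.8388]), 'joint_pos': array([ 0.2249,  0.2412, -0.2701,  1.0653, -0.0155,  0.2305])}
scene 11 [326.8 295.5] [0.6529 0.1825] r 0.0455 ang 0.314 line 0.251 52
```

View pics/s11b.png

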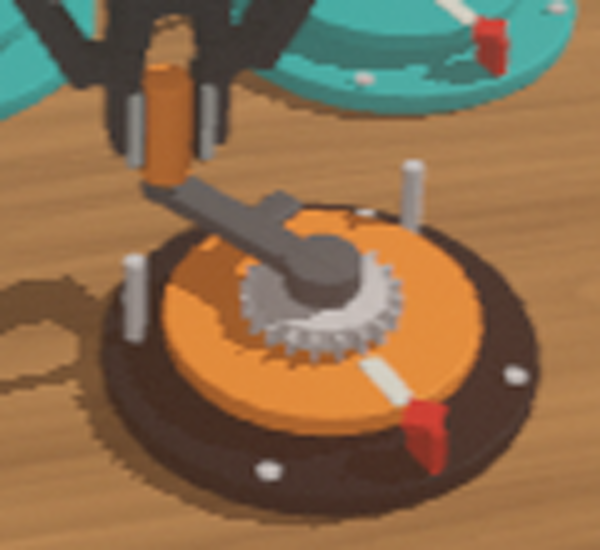

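The mark at crop (385,380) advanced 0.065 and now runs into the pointer at (425,410). I'll release, retreat and check from above.

>>> {"api": "arm_command", "payload": {
  "moves": [
    {"hand": 0.5, "x": 0, "y": 0, "z": 0, "roll": 0},
    {"hand": 0.8, "x": 0, "y": 0, "z": 0, "roll": 0},
    {"hand": 0.8, "x": 0, "y": 0, "z": 0, "roll": 0},
    {"hand": 0.8, "x": 0, "y": 0, "z": 25, "roll": 0},
    {"hand": 0.8, "x": 0, "y": 0, "z": 60, "roll": 0},
    {"hand": 0.8, "x": 0, "y": 0, "z": 100, "roll": 0},
    {"hand": 0.8, "x": 0, "y": -50, "z": 120, "roll": 0},
    {"hand": 0.8, "x": 0, "y": -110, "z": 120, "roll": 0},
    {"hand": 0.8, "x": 0, "y": -170, "z": 120, "roll": 0},
    {"hand": 0.8, "x": 0, "y": -230, "z": 120, "roll": 0}
  ]
}}

```text
time_s: 15.45
position: [0.5438, -0.1121, 0.1846]
tool_rot: [-0.001, 0.003, 1.0, -0.008]
force: [0.3, -0.6, -0.2]
finger_gap: 0.797
```

```bash
python3 snap.py 12; python3 mark.py scene:12;python3 fin.py 12
python3 -c "
from h import *
p=np.load('pics/top12.npz')['p'];crop('s',p,(222,116,302,196),7,'pics/t12b.png')
"
```

```text
{'time_s': np.float64(15.55), 'position': array([ 0.5435, -0.1154,  0.1843]), 'tool_rot': array([-0.0011,  0.0061,  0.9999, -0.0091]), 'force': array([-0.2656,  0.3857, -0.8516]), 'joint_pos': array([-0.1995,  0.1861, -0.0712,  1.3122, -0.0182, -0.1874])}
scene 12 [326.8 295.5] [0.6529 0.1825] r 0.0455 ang 0.314 line 0.251 52
wheel [0.6076 0.1681 0.0624] disc [0.6072 0.1675 0.0846]
peg@.033 [251.51 125.97] [0.6788 0.1889] 0.287 0.0745
peg@.028 [251.51 125.97] [0.6807 0.189 ] 0.282 0.0763
mark 90 40 [254.57 135.28] [0.6561 0.1818] ang 0.281 line 0.299 0.0507
mark 120 52 [254.58 135.36] [0.6558 0.1818] ang 0.281 line 0.245 0.0504
mark 150 66 [254.49 135.55] [0.6554 0.182 ] ang 0.288 line 0.187 0.05
```

View pics/t12b.png

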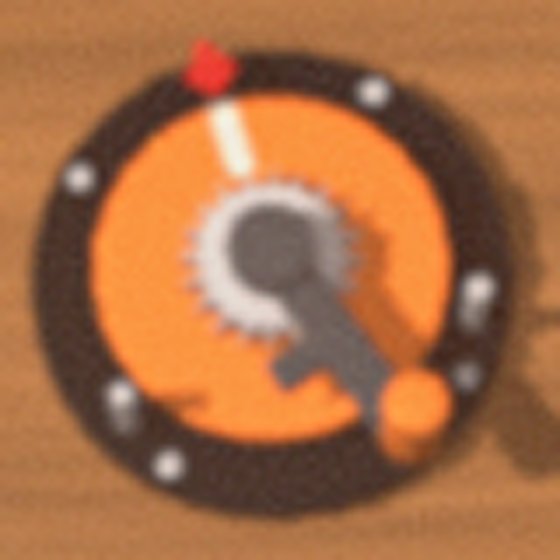

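The mark line through (240,170) and (218,105) runs into the pointer at (210,70). The angles are 0.281–0.288 for the mark and 0.282–0.287 for the pointer. Next, a quick check of the blue freewheel, then I'll hand in.

```bash
python3 - <<'E'
from h import *
for n in("scene","top"):
    for t in(0,12):
        p=np.load(f"pics/{n}{t}.npz")["p"];h=cv2.cvtColor(p,cv2.COLOR_RGB2HSV)
        m=(h[...,0]>108)&(h[...,0]<122)&(h[...,1]>150)&(h[...,2]>90)
        b={"scene":(95,235,20,30),"top":(415,175,30,25)}[n]
        x,y,w,hh=b;mm=m[y:y+hh,x:x+w];print(n,t,np.argwhere(mm).mean(0).round(1) if mm.any() else None,mm.sum())
s=telemetry.get_state();print(s["force"],s["time_s"])
from cell import arm
print(arm.finish_job())
E
```

```text
scene 0 None 0
scene 12 None 0
top 0 [11.3 14. ] 51
top 12 [11.6 11.2] 82
[-0.26563352  0.38574904 -0.8515907 ] 15.55
the job is handed in; nothing more can be done
None
```

```bash
python3 - <<'E'
import numpy as np,cv2
a=[np.load(f"pics/top{t}.npz")["p"][120:220,350:450,::-1] for t in(0,12)]
b=[np.load(f"pics/scene{t}.npz")["p"][230:330,80:200,::-1] for t in(0,12)]
f=lambda l:np.hstack([cv2.resize(i,(300,290)) for i in l])
cv2.imwrite("pics/blue.png",np.vstack([f(a),f(b)]))
E
```

```text
(no output)
```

View pics/blue.png

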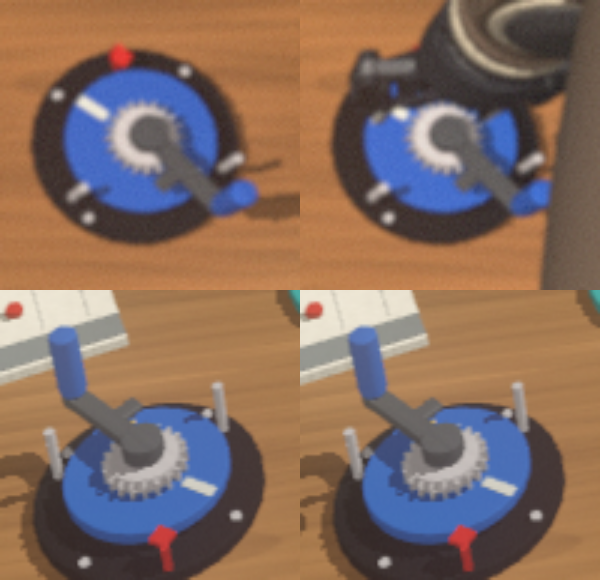

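The orange freewheel is done as asked and the job was handed in at about 15.6 s, with the gripper open and clear of everything.

- **Clockwise swing:** I pinched the orange knob and swung the lever to its stop. There it held against about 16 N and moved less than 1 mm. The white mark was at the same pixel before and after.
- **Anticlockwise swing:** The freewheel gripped and carried the wheel round. I let go once to check from above, found it 0.06 rad short, and took the knob again to add that.
- **Last check of the mark:** From the top camera the mark stood at 0.281–0.288 rad and the pointer at 0.282–0.287 rad. They agree to about 0.01–0.02 rad, which is as fine as I could measure. The scene camera gave a looser 0.25–0.31 rad for the mark, against about 0.33 rad for the pointer measured earlier.
- **Blue freewheel:** My automatic check on the blue knob was inconclusive. The knob was outside the search box I used in the scene view, and the arm partly hid it in the top view. I compared the scene pictures by eye after handing in, and its lever, knob and mark look unchanged.

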